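# Close the mould press for preheating

### The arm

A 6-joint arm with a two-finger parallel gripper is mounted at the origin on the work surface. World frame = base frame: x ahead of the robot, y to its left, z up, the work surface at z = 0. Lengths are in m, angles in rad, forces in N, time in s.
With the tool pointing down it reaches from about 0.425 to 0.95 m from the base axis. Payload 3.5 kg.
Tool frame: the origin (TCP) lies at the very end of the fingers, on their centre line; the grasp point (between the pads) lies ctrl.grip_point_offset behind it (ctrl.grip_point_offset is the distance from the TCP to the grasp point, in m); z points along the fingers, y is the direction in which the jaws open and shut (so a half turn about z gives the same grasp; the last joint's range is limited). The gripper opens to 85 mm and grips with 20 to 120 N. Pads are 22 mm wide; open, the fingers measure 114 mm over their backs; the gripper's body (76 mm by 85 mm) begins 54 mm behind the grasp point. The pads swing forward as they close: fully open they stand 13 mm farther back than shut.
Start: joints at [-1.351, 0.286, 1.577, -0, 1.279, -0.15], TCP at [0.244, -0.629, 0.231] pointing down, gripper open.
Joint ranges: [-2.77, 2.77], [-0.9, 2.22], [0.21, 2.48], [-1.53, 4.67], [0.24, 2.81], [-2.84, 2.84]. Speed limits (rad/s): [2.79, 2.79, 3.14, 3.14, 3.14, 3.14].

### API

Orientations are given as a unit quaternion [x, y, z, w].
In Python, from plant import ctrl gives the robot as it stands.
- The arm moves only by the tool servo_tool, never from a script. Its argument "increments" is a list of rows, each a list of 5 numbers: the opening, from 0 (shut) to 1 (fully open), then the shift along the world's x, y, z in units of 40 mm (1.0 is 40 mm), then the turn about the world's z in units of 5 degrees (1.0 is 5 degrees). A call has exactly 10 rows; each row is the pose to reach, as a shift and turn from the pose measured when the call began; what a row does not reach only later rows make up. A row lasts 1/12 s, in which the tool goes at most 41.7 mm and 7.16 degrees, less where a joint would pass 70% of its speed; a pose out of reach is approached as far as the arm can. A call with a gripper value outside its range is refused whole. The fingers move at their own pace and stop on an object; "grip_force" is the grip in N (left out, the last holds). Time passes only in rows, so rows that repeat a pose let the fingers close, or fill a call up. It gives the time, the measured TCP pose, the force and the opening at its end, in the units of the state.
- ctrl.get_state(): the state, without advancing time (a new reading comes with each control period).
- ctrl.read_camera(name): name is "scene" or "top"; returns a dict with "frame" (384x512x3 uint8, red, green, blue), "K" (3x3 intrinsics, pixels), "extrinsics" (4x4, takes a point from camera to world coordinates). Camera axes: x right, y down, z forward; pixel columns grow to the right and rows downward; lengths in m; the calibration is good to about 2 mm. A picture is of the moment at which its call begins. There is no depth.
- ctrl.sign_off(): hands the job in, once; it reports no verdict.
Trained networks look in a picture, given as the dict that the camera call returned (one of the last four; its "shot" number tells which), for a name from the list of things; names that differ only in an ending like _2 or _b are one class to them, and where a whole thing is asked for, a point or a joint stands for the part that bears it (a point fixed in the world has none). Each returns a list of dicts, best first, with "conf" (0 to 1); they miss things now and then, are a little off and sometimes report something else, mostly with a low value. They report only what shows in the picture. A call takes as long as a camera call. They do not tell look-alikes from the thing itself.
- ctrl.masks_of(picture, query): "region" (384x512 bool, what is visible of it) and "extent" ([left, top, right, bottom] in pixels, round what is visible of it).
- ctrl.landmark_of(picture, query): "centre" ([row, column] in pixels: a listed point, or the origin of a listed thing).
The state is a dict: "time": time; "qpos": joint angles; "dq": joint speeds; "joint_efforts": joint torques, N m; "eef_pos": TCP position; "tcp_rot": TCP orientation; "contact_force": force on the tool from outside, world axes, zero at the start; "wrist_torque": the same for the moment, N m; "opening": opening from 0.0 (shut) to 1.0 (fully open).
Only numpy, scipy, OpenCV 4.12 (cv2) and the standard library are available. Lean on these libraries where they do the work, as an engineer would, in place of code of your own. Each camera call takes 0.05 s, during which the arm holds its last target. There are 200 camera calls.

### The job

Gently push the mould frame straight in until it is fully home against the press's back stop, then turn the wing screw clockwise until the sprung upper platen bottoms solid on the frame, without cranking it on hard. Then back the screw off a quarter of a turn, so that the platen's springs just hold the frame and give way when the rubber swells, and let go; leave the frame home, and the beaker, the pliers and the spare frame beside the press where they are.

Things in the scene. Friction and masses are not known exactly. Their poses are not given: they have to be found in the camera images.
- press: bench vulcanising press, fixed: grey heater housing 175 deep x 200 x 55 mm; on it the lower platen, top 70 mm above the bench, from 90 mm in front of the screw axis to 75 mm behind; a 16 mm pillar 75 mm to each side; a crosshead 46 deep x 196 mm, top about 180 mm above the bench. Origin on the bench under the screw axis; x points into the press, from its open front (robot side) to its back; y left, z up
- stop: the back stop, a steel bar 10 x 90 x 14 mm across the lower platen; its front face is 58 mm behind the screw axis. Origin and axes as the press
- home (a point): point of the press where the middle of the mould frame is when home: 7 mm in front of the screw axis, 83 mm above the bench; axes as the press
- frame_mid (a point): middle of the mould frame, a closed aluminium block 130 mm long (its x, pointing into the press) x 66 mm wide (y) x 26 mm thick, about 0.45 kg, loose and flat on the lower platen, part way in: 30 to 50 mm short of home, a little askew. Home, its rear end lies flat on the stop and its front end is 72 mm in front of the screw axis, 12 mm outside the upper platen
- frame: the same mould frame; origin in the middle of its underside
- platen: upper platen, a flat steel plate 120 (x) x 110 x 16 mm centred on the screw axis, guided by the pillars; origin in the middle of its underside. Hangs by short coil springs from a yoke on the screw, at first 1 to 4 mm above the frame. Lowered, it first rests softly on the frame (about 10 N); the springs close as the screw turns on, then it bottoms solid. Over 220 N is too hard
- wing (a point): middle of the wing, the flat upright thumb grip on the screw: 60 mm long (this x axis), 12 mm thick (y), 34 mm high, about 0.23 m above the bench, 15 mm or more clear of the crosshead. Vertical axis; clockwise from above lowers it with the platen, 12 mm a turn. Friction about 0.1 N m; the springs add up to 0.06; once solid the moment climbs by 0.3 to 0.5 N m a rad. Stays where left; may be regrasped
- spare_frame: a small open aluminium mould frame, 75 x 60 x 20 mm, lying on the bench to the right of the press; to be left alone
- beaker: a glass beaker, 64 mm across, 85 mm tall, standing to the left of the press; to be left alone
- pliers: pliers with red grips, 145 mm long, lying on the bench in front of the press to the left; to be left alone
There are look-alikes about, which are no part of the job. Leave any pink look-alike of the frame alone.

How it is judged:
On the way, in this order (a step that is already met when the one before it is completed fails the run):
1. the mould frame is home against the back stop (within 3 mm, square within 0.06 rad, within 20 mm of the middle), the platen not yet on it (x of frame_mid in the frame of home above -0.003 m and y of frame_mid in the frame of home between -0.02 and 0.02 m and z of frame_mid in the frame of home between -0.003 and 0.003 m and angle between the x axis of frame_mid and the x axis of press, either way round below 0.06 rad and contact force between platen and frame below 0.5 N), for 0.2 s.
2. the platen has bottomed on the home frame: it presses with more than 45 N, more than its springs can (x of frame_mid in the frame of home above -0.003 m and y of frame_mid in the frame of home between -0.02 and 0.02 m and z of frame_mid in the frame of home between -0.003 and 0.003 m and angle between the x axis of frame_mid and the x axis of press, either way round below 0.06 rad and contact force between platen and frame above 45 N), for 0.2 s.
At the end, for the whole second after the job is handed in: The frame is home against the stop (within 3 mm, square within 0.06 rad, within 20 mm of the middle), flat and at rest, and the platen rests still on it by its springs with 12.5 to 24 N, which is what a quarter turn back from solid leaves (about 24 degrees more or less) (x of frame_mid in the frame of home above -0.003 m and y of frame_mid in the frame of home between -0.02 and 0.02 m and z of frame_mid in the frame of home between -0.003 and 0.003 m and angle between the x axis of frame_mid and the x axis of press, either way round below 0.06 rad and contact force between platen and frame between 12.5 and 24 N and linear speed of frame below 0.01 m/s and linear speed of platen below 0.005 m/s); the robot touches nothing.
It fails at once if the platen is cranked down on the frame with more than 220 N (contact force between platen and frame above 220 N).
It fails at once if the frame is rammed against the stop with more than 50 N (contact force between stop and frame above 50 N).
It fails at once if the beaker, the pliers or the spare frame is shifted by more than 30 mm or the beaker knocked over (distance of any of spare_frame, beaker, pliers from where it was at the start of the episode above 0.03 m or angle between beaker's own z axis and vertical above 0.4 rad).
It also fails if it takes over 72 s, if anything falls off the work surface, if the arm or the gripper's body presses on something with over 40 N, if the wrist force passes 120 N, or if a joint passes its speed limit or range.

## Working session

There is one attempt and no reset: what is moved stays moved. The work goes in short steps, Python scripts to look and compute and a tool call to move; the robot and the scene stay as the last step left them, time stands still between calls to the robot, and variables do not carry over. Pictures are saved under pics/ and viewed, about 8 in all and at most 12, crops included, and the job is handed in when it is done.

Besides the shell and the picture viewer there is one more tool, called after "Emit:" by a JSON object that holds its "api" and its "payload", one argument or row to a line. servo_tool: Moves the arm, as the interface text tells. Its arguments: {"type":"object","properties":{"increments":{"type":"array"},"grip_force":{"type":"number"}},"required":["increments"]}

```bash
mkdir -p pics; ls; cat > h.py <<'E'
import numpy as np, cv2
from plant import ctrl
def ray(p,rc):
    K=np.array(p["K"]);E=np.array(p["extrinsics"])
    d=E[:3,:3]@np.linalg.solve(K,[rc[1],rc[0],1.]); return E[:3,3],d
def atz(p,rc,z):
    o,d=ray(p,rc); return o+d*(z-o[2])/d[2]
def proj(p,X):
    K=np.array(p["K"]);E=np.linalg.inv(np.array(p["extrinsics"])); c=E[:3,:3]@np.array(X)+E[:3,3]; u=K@c; return u[1]/u[2],u[0]/u[2]
def save(p,n,box=None,s=1):
    f=p["frame"][:,:,::-1]
    if box: f=f[box[1]:box[3],box[0]:box[2]]
    cv2.imwrite("pics/"+n,cv2.resize(f,None,fx=s,fy=s,interpolation=cv2.INTER_CUBIC))
def tri(a,ra,b,rb):
    o1,d1=ray(a,ra);o2,d2=ray(b,rb);d1/=np.linalg.norm(d1);d2/=np.linalg.norm(d2)
    t=np.linalg.lstsq(np.c_[d1,-d2],o2-o1,rcond=None)[0]
    x,y=o1+t[0]*d1,o2+t[1]*d2; return (x+y)/2,np.linalg.norm(x-y)
E
python3 - <<'E'
from h import *
np.set_printoptions(precision=3,suppress=True)
s=ctrl.read_camera("scene");t=ctrl.read_camera("top")
print(ctrl.grip_point_offset,ctrl.get_state())
both=np.hstack([s["frame"],t["frame"]])
save(s,"s0.png",None,1.5);save(t,"t0.png",None,1.5)
for n,p in(("s",s),("t",t)):
  print(n,np.array(p["extrinsics"]).round(3).tolist())
  for q in["press","stop","home","frame_mid","frame","platen","wing","spare_frame","beaker","pliers"]:
    try: print(q,[(np.round(r["centre"],1).tolist(),round(r["conf"],2)) for r in ctrl.landmark_of(p,q)])
    except Exception as e: print(q,e)
E
```

```text
pics
0.0187 {'time': 0.1, 'qpos': array([-1.351,  0.287,  1.578, -0.   ,  1.279, -0.15 ]), 'dq': array([-0.001, -0.001, -0.004,  0.001,  0.002,  0.   ]), 'joint_efforts': array([  0.001, -40.729, -29.37 ,  -0.   ,   0.003,  -0.   ]), 'eef_pos': array([ 0.244, -0.629,  0.23 ]), 'tcp_rot': array([ 0.983,  0.184, -0.   , -0.001]), 'contact_force': array([-0.527, -0.533, -0.376]), 'wrist_torque': array([-0.002,  0.018,  0.008]), 'opening': 0.9988653171312779}
s [[0.433, 0.588, -0.683, 1.197], [0.901, -0.298, 0.315, -0.294], [-0.018, -0.752, -0.659, 0.802], [0.0, 0.0, 0.0, 1.0]]
press [([255.3, 274.2], 0.76)]
stop [([252.4, 273.6], 0.56)]
home []
frame_mid [([194.1, 249.3], 0.87), ([234.1, 191.8], 0.57)]
frame [([198.4, 249.6], 0.87), ([337.2, 176.6], 0.72), ([236.6, 193.4], 0.59)]
platen [([230.0, 279.7], 0.71)]
wing [([189.6, 278.8], 0.51)]
spare_frame [([277.6, 201.0], 0.87)]
beaker [([239.1, 344.7], 0.77)]
pliers [([203.5, 314.8], 0.74)]
t [[0.022, -0.994, 0.108, 0.42], [-1.0, -0.02, 0.014, -0.018], [-0.012, -0.109, -0.994, 1.364], [0.0, 0.0, 0.0, 1.0]]
press [([175.3, 241.0], 0.63)]
stop []
home [([175.2, 244.5], 0.79)]
frame_mid [([257.9, 235.2], 0.93), ([191.0, 238.6], 0.79), ([141.7, 350.2], 0.7)]
frame [([143.7, 348.9], 0.83), ([230.6, 305.9], 0.75), ([176.5, 244.0], 0.59), ([258.6, 237.0], 0.58)]
platen [([171.7, 244.1], 0.96)]
wing [([169.4, 244.7], 0.74), ([165.6, 241.9], 0.47)]
spare_frame [([176.9, 310.9], 0.73)]
beaker [([158.8, 184.9], 0.88)]
pliers [([219.9, 173.9], 0.68)]
```

View pics/s0.png

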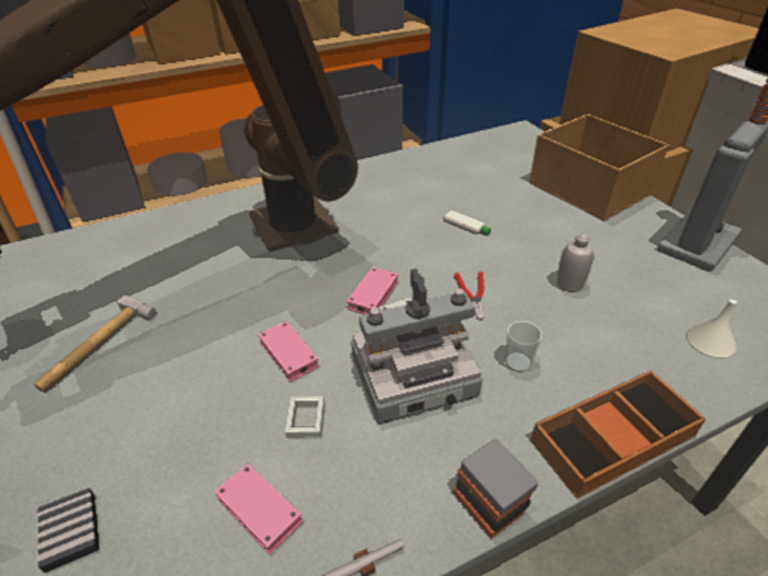

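View pics/t0.png

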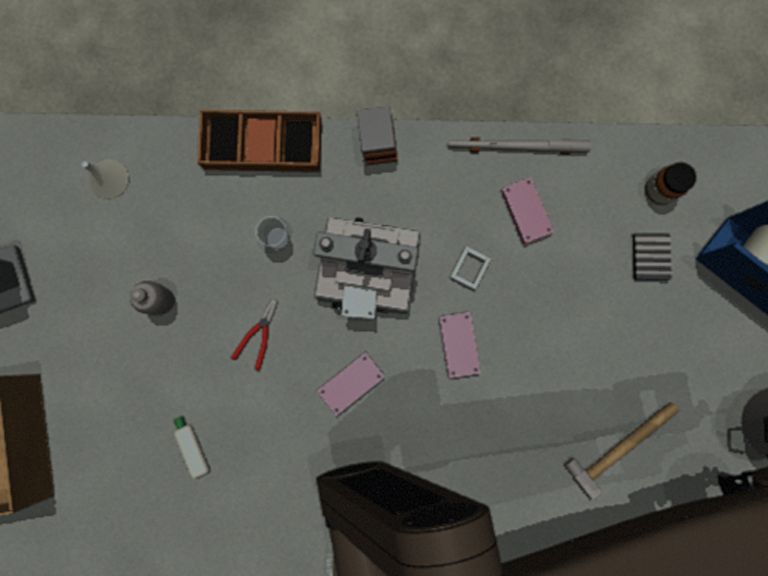

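The top view shows the press at about (367,265) (1.5x). The aluminium frame pokes out of its front at (360,302), and three pink look-alikes lie on the bench at (350,384), (460,345) and (527,210). The silver one on the lower platen is the one meant. I'll confirm that in an enlarged crop.

```bash
python3 - <<'E'
from h import *
np.set_printoptions(precision=4,suppress=True)
s=ctrl.read_camera("scene");t=ctrl.read_camera("top")
a=cv2.resize(t["frame"][135:225,200:290],(540,540),interpolation=cv2.INTER_CUBIC)
b=cv2.resize(s["frame"][170:290,225:330],None,fx=4.5,fy=4.5,interpolation=cv2.INTER_CUBIC)[:540]
b=b[:, :260*2]
cv2.imwrite("pics/c1.png",a[:,:,::-1]);cv2.imwrite("pics/c2.png",b[:,:,::-1])
for q in["wing","platen","frame","press"]:
  for n,p in(("s",s),("t",t)):
    for r in ctrl.masks_of(p,q)[:3]: print(q,n,r["extent"],round(r["conf"],2),r["region"].sum())
print(tri(s,[189.6,278.8],t,[169.4,244.7]))
print(atz(t,[169.4,244.7],.23), atz(t,[175.2,244.5],.083))
E
```

```text
wing s [273.1, 178.1, 284.7, 222.9] 0.72 221
wing t [228.4, 189.2, 251.3, 214.8] 0.7 443
wing t [239.9, 151.5, 245.8, 176.0] 0.61 140
platen s [240.8, 217.5, 311.1, 249.4] 0.63 926
platen s [190.5, 262.1, 217.5, 293.2] 0.61 531
platen t [219.4, 148.4, 264.1, 194.0] 0.83 528
platen t [152.1, 200.9, 183.1, 247.7] 0.43 406
frame s [232.0, 179.3, 261.6, 210.6] 0.94 659
frame s [142.0, 306.7, 202.0, 370.0] 0.77 1797
frame s [335.5, 209.9, 359.2, 250.5] 0.65 652
frame t [227.0, 190.5, 253.6, 213.6] 0.97 446
frame t [334.6, 115.3, 367.0, 162.4] 0.82 905
frame t [291.8, 211.0, 322.3, 254.4] 0.8 930
press s [233.9, 181.4, 322.7, 280.0] 0.8 5562
press t [207.4, 141.7, 280.8, 209.9] 0.62 3481
(array([0.607 , 0.0379, 0.228 ]), np.float64(0.011175624558854878))
[0.6043 0.0328 0.23  ] [0.6102 0.0395 0.083 ]
```

View pics/c1.png

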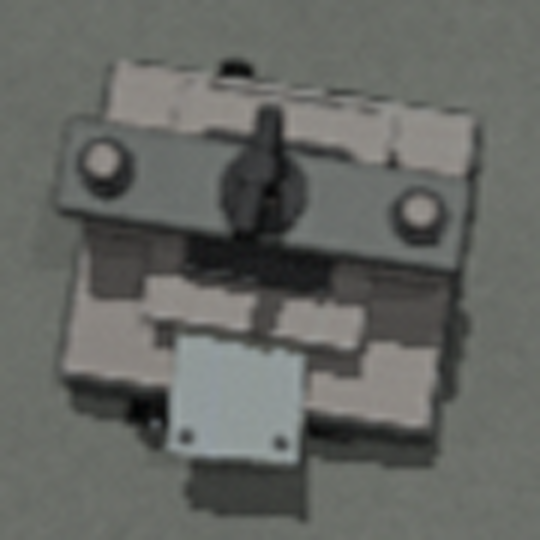

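View pics/c2.png

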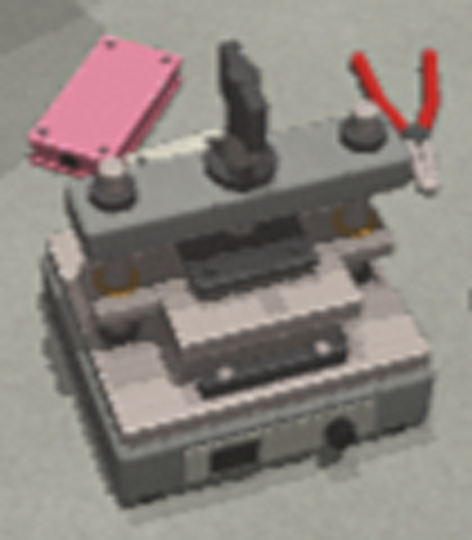

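```bash
cat >> h.py <<'E'
def cc(u,v): return [(v+.5)/6-.5+135,(u+.5)/6-.5+200]
def px(yaw): c,s=np.cos(yaw),np.sin(yaw); return np.array([[c,-s],[s,c]])
E
python3 - <<'E'
from h import *
np.set_printoptions(precision=4,suppress=True)
t=ctrl.read_camera("top");s=ctrl.read_camera("scene")
C=[atz(t,cc(*u),.18)[:2] for u in[(73,117),(472,180),(455,272),(60,210)]]
print("cross",np.array(C),np.mean(C,0),[np.linalg.norm(C[i]-C[(i+1)%4]) for i in range(4)])
for a,b in((0,1),(3,2)): d=C[a]-C[b]; print("yaw",np.arctan2(-d[0],d[1]))
P=[atz(t,cc(*u),.195)[:2] for u in[(104,163),(421,213)]];d=P[0]-P[1];print("pil",np.mean(P,0),np.linalg.norm(d),np.arctan2(-d[0],d[1]))
F=[atz(t,cc(*u),.096)[:2] for u in[(165,452),(297,465),(306,354),(178,337)]];print("frame",np.array(F),[np.linalg.norm(F[i]-F[(i+1)%4]) for i in range(4)])
for a,b in((0,1),(3,2)): d=F[a]-F[b]; print("yaw",np.arctan2(-d[0],d[1]))
for a,b in((3,0),(2,1)): d=F[a]-F[b]; print("yawside",np.arctan2(d[1],d[0]))
W=[atz(t,cc(*u),.247)[:2] for u in[(268,108),(246,235)]];d=W[0]-W[1];print("wing",np.mean(W,0),np.linalg.norm(d),np.arctan2(d[1],d[0]))
# frame mask rect
m=ctrl.masks_of(t,"frame")[0]["region"];print(cv2.minAreaRect(np.argwhere(m)[:,::-1].astype(np.float32)))
print(tri(s,ctrl.landmark_of(s,"wing")[0]["centre"],t,cc(257,172)))
E
```

```text
cross [[ 0.6548  0.1301]
 [ 0.6281 -0.0599]
 [ 0.5841 -0.0526]
 [ 0.6099  0.1347]] [0.6192 0.0381] [np.float64(0.19182755388621367), np.float64(0.04466922714710969), np.float64(0.18912670550446947), np.float64(0.045060171601098375)]
yaw -0.1392726493872301
yaw -0.13728105250118447
pil [0.6198 0.0385] 0.15022290304566807 -0.1386427744745044
frame [[0.5017 0.0887]
 [0.4966 0.0224]
 [0.5526 0.0192]
 [0.5599 0.0839]] [np.float64(0.06654460160017119), np.float64(0.056066277470299485), np.float64(0.06510926939175553), np.float64(0.05833460497700724)]
yaw -0.07734763045290596
yaw -0.11235005387668819
yawside -0.0833823243178941
yawside -0.057313147477849546
wing [0.6184 0.0385] 0.05829764563156828 -0.14423965633741567
((305.0575866699219, 229.27508544921875), (42.552589416503906, 22.20322608947754), 82.56858825683594)
(array([0.619 , 0.0382, 0.2401]), np.float64(0.0014807654034639888))
```

Emit:
{"api": "servo_tool", "payload": {
  "increments": [
    [0.4,0.6,0.67,0,1.4],
    [0.4,1.2,1.34,0,2.8],
    [0.4,1.8,2.0,0,4.2],
    [0.4,2.4,2.7,0,5.6],
    [0.4,3.0,3.35,0,7],
    [0.4,3.6,4.0,0,8.4],
    [0.4,4.3,4.7,0,9.8],
    [0.4,4.9,5.4,0,11.2],
    [0.4,5.5,6.0,0,12.6],
    [0.4,6.1,6.7,0,14]
  ],
  "grip_force": 60
}}

```text
time: 2.63
eef_pos: [0.489, -0.3603, 0.2316]
tcp_rot: [0.698, 0.716, -0.0, 0.0]
contact_force: [0.5, -1.3, -0.3]
opening: 0.405
```

Emit:
{"api": "servo_tool", "payload": {
  "increments": [
    [0.4,0,1,0,1.4],
    [0.4,0,2,0,2.8],
    [0.4,0,3,0,4.2],
    [0.4,-0.1,4,0,5.6],
    [0.4,-0.1,5,0,7],
    [0.4,-0.2,6,0,8.4],
    [0.4,-0.2,7,0,9.8],
    [0.4,-0.3,8,0,11.2],
    [0.4,-0.3,9,0,12.6],
    [0.4,-0.3,10,0,14]
  ]
}}

```text
time: 3.47
eef_pos: [0.4766, 0.0416, 0.2321]
tcp_rot: [0.158, 0.987, 0.0, 0.001]
contact_force: [1.3, 0.3, -0.3]
opening: 0.398
```

Emit:
{"api": "servo_tool", "payload": {
  "increments": [
    [0.4,-0.1,0.3,-0.2,1],
    [0.4,-0.1,0.48,-0.6,2.05],
    [0.4,-0.1,0.48,-1.2,2.05],
    [0.4,-0.1,0.48,-1.8,2.05],
    [0.4,-0.1,0.48,-2.4,2.05],
    [0.4,-0.1,0.48,-3.0,2.05],
    [0.4,-0.1,0.48,-3.5,2.05],
    [0.4,-0.1,0.48,-3.8,2.05],
    [0.4,-0.1,0.48,-3.9,2.05],
    [0.4,-0.1,0.48,-3.9,2.05]
  ]
}}

```text
time: 4.3
eef_pos: [0.4718, 0.0609, 0.0751]
tcp_rot: [0.069, 0.998, 0.0, -0.0]
contact_force: [0.4, 0.5, 0.2]
opening: 0.401
```

```bash
python3 - <<'E'
from h import *
s=ctrl.read_camera("scene");t=ctrl.read_camera("top")
a=cv2.resize(t["frame"][145:235,190:280],(540,540),interpolation=cv2.INTER_CUBIC)
b=cv2.resize(s["frame"][150:270,215:295],(360,540),interpolation=cv2.INTER_CUBIC)[:540]
cv2.imwrite("pics/d1.png",np.hstack([a[:,:400],b])[:,:,::-1])
st=ctrl.get_state();print(st["eef_pos"],st["tcp_rot"],st["contact_force"],st["qpos"])
E
```

```text
[0.47330277 0.06075951 0.07698179] [6.88879045e-02 9.97622743e-01 2.58482734e-04 1.80322908e-03] [-0.34874687  0.82683321 -0.56791601] [-8.56892314e-02  3.88104195e-02  2.16811788e+00  7.19575961e-04
  9.31067180e-01 -1.51902885e+00]
```

View pics/d1.png

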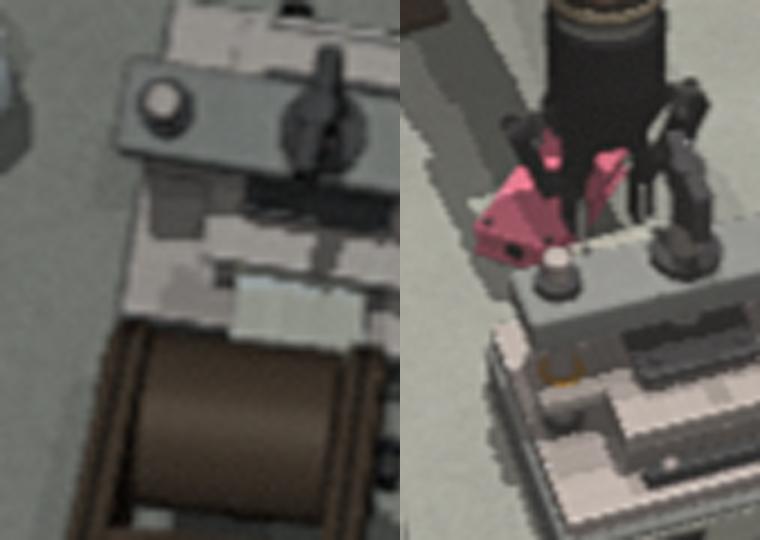

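Emit:
{"api": "servo_tool", "payload": {
  "increments": [
    [0.4,0.12,-0.017,0,0],
    [0.4,0.25,-0.035,0,0],
    [0.4,0.38,-0.053,0,0],
    [0.4,0.5,-0.07,0,0],
    [0.4,0.63,-0.088,0,0],
    [0.4,0.75,-0.105,0,0],
    [0.4,0.87,-0.122,0,0],
    [0.4,0.98,-0.137,0,0],
    [0.4,1.06,-0.148,0,0],
    [0.4,1.12,-0.157,0,0]
  ]
}}

```text
time: 5.23
eef_pos: [0.5174, 0.0546, 0.0771]
tcp_rot: [0.069, 0.998, 0.0, -0.0]
contact_force: [-6.9, 1.5, 5.9]
opening: 0.398
```

Emit:
{"api": "servo_tool", "payload": {
  "increments": [
    [0.4,0.04,-0.006,0,0],
    [0.4,0.08,-0.011,0,0],
    [0.4,0.12,-0.017,0,0],
    [0.4,0.16,-0.022,0,0],
    [0.4,0.2,-0.028,0,0],
    [0.4,0.24,-0.034,0,0],
    [0.4,0.27,-0.038,0,0],
    [0.4,0.3,-0.042,0,0],
    [0.4,0.32,-0.045,0,0],
    [0.4,0.32,-0.045,0,0]
  ]
}}

```text
time: 6.07
eef_pos: [0.5297, 0.053, 0.0772]
tcp_rot: [0.069, 0.998, 0.0, -0.002]
contact_force: [-4.9, 0.6, 3.8]
opening: 0.407
```

```bash
python3 - <<'E'
from h import *
s=ctrl.read_camera("scene");t=ctrl.read_camera("top")
a=cv2.resize(t["frame"][145:235,190:280],(540,540),interpolation=cv2.INTER_CUBIC)
b=cv2.resize(s["frame"][150:270,215:295],(360,540),interpolation=cv2.INTER_CUBIC)[:540]
cv2.imwrite("pics/d2.png",np.hstack([a[:,:400],b])[:,:,::-1])
st=ctrl.get_state();print(st["eef_pos"],st["tcp_rot"],st["contact_force"],st["wrist_torque"])
E
```

```text
[0.52968544 0.05296839 0.07719777] [ 6.88658784e-02  9.97624888e-01  3.87016673e-04 -1.38685262e-03] [-5.69350556  0.70636722  3.0184247 ] [0.10630117 0.74509054 0.00207237]
```

View pics/d2.png

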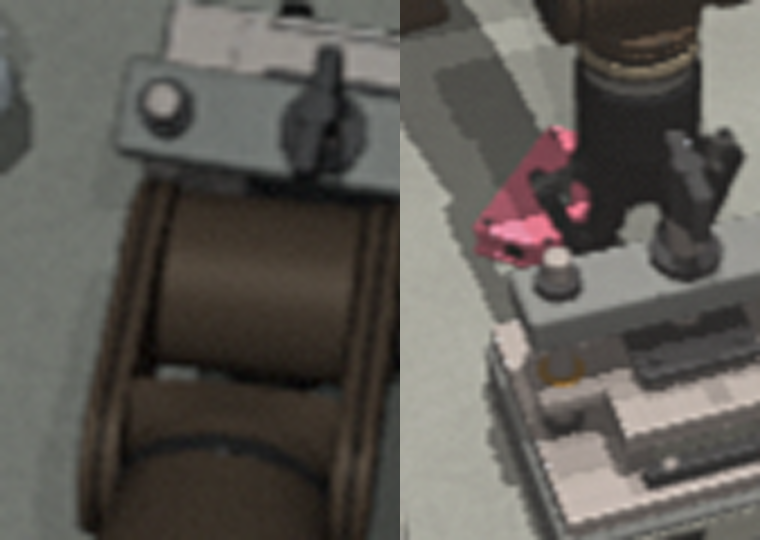

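Emit:
{"api": "servo_tool", "payload": {
  "increments": [
    [0.4,0.02,-0.003,0,0],
    [0.4,0.04,-0.006,0,0],
    [0.4,0.06,-0.008,0,0],
    [0.4,0.08,-0.011,0,0],
    [0.4,0.09,-0.013,0,0],
    [0.4,0.1,-0.014,0,0],
    [0.4,0.11,-0.015,0,0],
    [0.4,0.12,-0.017,0,0],
    [0.4,0.12,-0.017,0,0],
    [0.4,0.12,-0.017,0,0]
  ]
}}

```text
time: 7.0
eef_pos: [0.5339, 0.0524, 0.0772]
tcp_rot: [0.069, 0.998, 0.0, -0.003]
contact_force: [-4.7, 0.9, 3.4]
opening: 0.398
```

Emit:
{"api": "servo_tool", "payload": {
  "increments": [
    [0.4,0.01,-0.001,0,0],
    [0.4,0.02,-0.003,0,0],
    [0.4,0.03,-0.004,0,0],
    [0.4,0.04,-0.006,0,0],
    [0.4,0.05,-0.007,0,0],
    [0.4,0.06,-0.008,0,0],
    [0.4,0.06,-0.008,0,0],
    [0.4,0.06,-0.008,0,0],
    [0.4,0.06,-0.008,0,0],
    [0.4,0.06,-0.008,0,0]
  ]
}}

```text
time: 7.83
eef_pos: [0.5359, 0.0521, 0.0772]
tcp_rot: [0.069, 0.998, 0.0, -0.003]
contact_force: [-5.0, -0.1, 3.2]
opening: 0.399
```

Emit:
{"api": "servo_tool", "payload": {
  "increments": [
    [0.4,0.01,-0.001,0,0],
    [0.4,0.02,-0.003,0,0],
    [0.4,0.03,-0.004,0,0],
    [0.4,0.04,-0.006,0,0],
    [0.4,0.05,-0.007,0,0],
    [0.4,0.06,-0.008,0,0],
    [0.4,0.06,-0.008,0,0],
    [0.4,0.06,-0.008,0,0],
    [0.4,0.06,-0.008,0,0],
    [0.4,0.06,-0.008,0,0]
  ]
}}

```text
time: 8.67
eef_pos: [0.5379, 0.0519, 0.0773]
tcp_rot: [0.069, 0.998, 0.0, -0.004]
contact_force: [-5.3, 0.5, 4.1]
opening: 0.403
```

Emit:
{"api": "servo_tool", "payload": {
  "increments": [
    [0.4,0.01,-0.001,0,0],
    [0.4,0.02,-0.003,0,0],
    [0.4,0.03,-0.004,0,0],
    [0.4,0.04,-0.006,0,0],
    [0.4,0.05,-0.007,0,0],
    [0.4,0.05,-0.007,0,0],
    [0.4,0.05,-0.007,0,0],
    [0.4,0.05,-0.007,0,0],
    [0.4,0.05,-0.007,0,0],
    [0.4,0.05,-0.007,0,0]
  ]
}}

```text
time: 9.5
eef_pos: [0.5382, 0.0519, 0.0773]
tcp_rot: [0.069, 0.998, 0.001, -0.007]
contact_force: [-8.8, 1.1, 6.0]
opening: 0.399
```

Emit:
{"api": "servo_tool", "payload": {
  "increments": [
    [0.4,0.02,-0.003,0,0],
    [0.4,0.04,-0.006,0,0],
    [0.4,0.06,-0.008,0,0],
    [0.4,0.07,-0.01,0,0],
    [0.4,0.08,-0.011,0,0],
    [0.4,0.09,-0.013,0,0],
    [0.4,0.1,-0.014,0,0],
    [0.4,0.1,-0.014,0,0],
    [0.4,0.1,-0.014,0,0],
    [0.4,0.1,-0.014,0,0]
  ]
}}

```text
time: 10.33
eef_pos: [0.5381, 0.0519, 0.0773]
tcp_rot: [0.069, 0.998, 0.001, -0.013]
contact_force: [-17.1, 1.5, 12.3]
opening: 0.398
```

Emit:
{"api": "servo_tool", "payload": {
  "increments": [
    [0.4,-0.1,0.014,0,0],
    [0.4,-0.3,0.042,0,0],
    [0.4,-0.6,0.084,0,0],
    [0.4,-0.9,0.126,0,0],
    [0.4,-1.0,0.14,0.6,0],
    [0.5,-1.0,0.14,1.5,0],
    [0.5,-1.0,0.14,2.5,0],
    [0.5,-1.0,0.14,3.5,0],
    [0.5,-1.0,0.14,4.5,0],
    [0.5,-1.0,0.14,5.2,0]
  ]
}}

```text
time: 11.17
eef_pos: [0.4996, 0.0573, 0.2901]
tcp_rot: [0.069, 0.998, 0.0, -0.009]
contact_force: [1.2, -0.9, -0.2]
opening: 0.498
```

```bash
python3 - <<'E'
from h import *
np.set_printoptions(precision=4,suppress=True)
s=ctrl.read_camera("scene");t=ctrl.read_camera("top")
a=cv2.resize(t["frame"][145:235,190:280],(540,540),interpolation=cv2.INTER_CUBIC)
b=cv2.resize(s["frame"][170:260,245:320],(450,540),interpolation=cv2.INTER_CUBIC)
cv2.imwrite("pics/d3.png",np.hstack([a[:,:345],b])[:,:,::-1])
print(ctrl.landmark_of(s,"wing"),ctrl.landmark_of(s,"frame_mid"),[ (r["extent"],r["conf"]) for r in ctrl.masks_of(s,"wing")])
c=np.array([.6193,.0383])
for z in(.213,.23,.247):
  for k in(-.03,0,.03): print(z,k,np.round(proj(s,[*(c+k*np.array([.99,-.14])),z]),1))
st=ctrl.get_state();print(st["eef_pos"],st["tcp_rot"],st["contact_force"],st["qpos"])
E
```

```text
[{'centre': [192.5, 276.2], 'conf': 0.47}] [{'centre': [334.4, 169.9], 'conf': 0.97}, {'centre': [233.4, 193.8], 'conf': 0.83}, {'centre': [197.8, 248.4], 'conf': 0.65}, {'centre': [234.6, 274.4], 'conf': 0.26}] [([274.3, 180.1, 282.1, 205.9], 0.51)]
0.213 -0.03 [189.9 274.7]
0.213 0 [197.3 278.9]
0.213 0.03 [205.1 283.2]
0.23 -0.03 [184.7 274.9]
0.23 0 [192.1 279.1]
0.23 0.03 [199.8 283.5]
0.247 -0.03 [179.4 275. ]
0.247 0 [186.7 279.3]
0.247 0.03 [194.5 283.7]
[0.498  0.0574 0.2845] [ 0.0686  0.9976  0.0005 -0.0132] [ 0.4921 -0.2461 -0.0623] [-0.0881 -0.1276  1.9201  0.0005  1.3756 -1.5216]
```

View pics/d3.png

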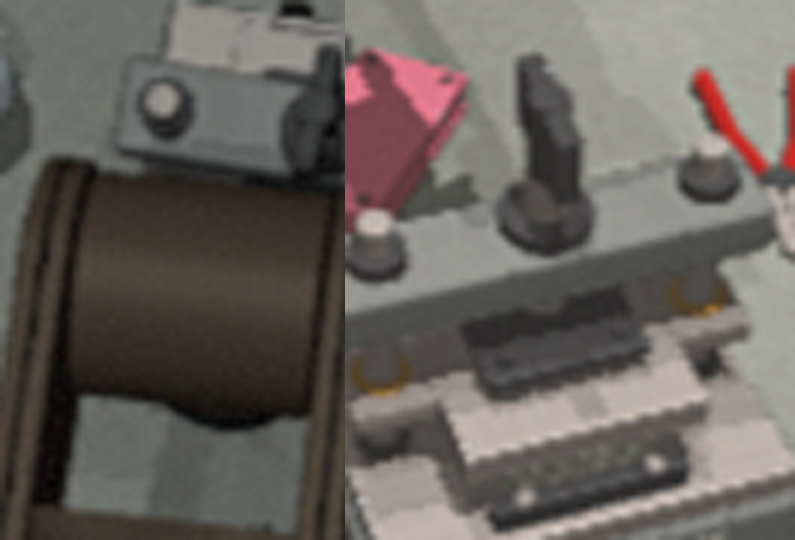

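Emit:
{"api": "servo_tool", "payload": {
  "increments": [
    [0.6,0.8,-0.12,0,0],
    [0.6,1.6,-0.25,0,0],
    [0.6,2.3,-0.36,0,0],
    [0.6,2.8,-0.44,0,0],
    [0.6,3.03,-0.48,0,0],
    [0.6,3.03,-0.48,0,0],
    [0.6,3.03,-0.48,0,0],
    [0.6,3.03,-0.48,0,0],
    [0.6,3.03,-0.48,-0.1,0],
    [0.6,3.03,-0.48,-0.1,0]
  ]
}}

```text
time: 12.25
eef_pos: [0.6181, 0.0385, 0.28]
tcp_rot: [0.069, 0.998, 0.001, -0.014]
contact_force: [0.0, -0.3, 0.3]
opening: 0.599
```

Emit:
{"api": "servo_tool", "payload": {
  "increments": [
    [0.6,0.02,0,-0.3,0],
    [0.6,0.02,0,-0.6,0],
    [0.6,0.02,0,-0.9,0],
    [0.6,0.02,0,-1.2,0],
    [0.6,0.02,0,-1.4,0],
    [0.6,0.02,0,-1.55,0],
    [0.6,0.02,0,-1.62,0],
    [0.6,0.02,0,-1.62,0],
    [0.6,0.02,0,-1.62,0],
    [0.6,0.02,0,-1.62,0]
  ]
}}

```text
time: 13.08
eef_pos: [0.6194, 0.0385, 0.216]
tcp_rot: [0.068, 0.998, 0.0, -0.013]
contact_force: [-0.4, -0.4, 0.1]
opening: 0.604
```

```bash
python3 - <<'E'
from h import *
s=ctrl.read_camera("scene")
save(s,"e1.png",(235,130,335,230),6)
st=ctrl.get_state();print(st["eef_pos"],st["tcp_rot"],st["contact_force"],st["wrist_torque"],st["time"])
E
```

```text
[0.61942619 0.03850385 0.21615101] [ 6.84913674e-02  9.97569602e-01  4.93869949e-04 -1.27897246e-02] [-0.51174537 -0.76290144 -0.63461216] [-0.02938152 -0.00331407  0.00234726] 13.1333
```

View pics/e1.png

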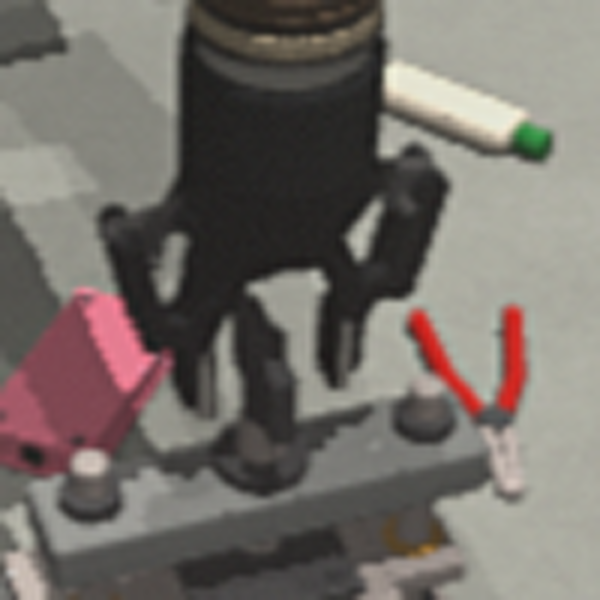

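The fingers straddle the wing, at about (265,390) in the crop, and are clear of the crosshead. I'll close them now.

Emit:
{"api": "servo_tool", "payload": {
  "increments": [
    [0.05,0,0,0,0],
    [0.05,0,0,0,0],
    [0.05,0,0,0,0],
    [0.05,0,0,0,0],
    [0.05,0,0,0,0],
    [0.05,0,0,0,0],
    [0.05,0,0,0,0],
    [0.05,0,0,0,0],
    [0.05,0,0,0,0],
    [0.05,0,0,0,0]
  ],
  "grip_force": 60
}}

```text
time: 13.97
eef_pos: [0.6198, 0.0378, 0.2169]
tcp_rot: [0.069, 0.998, -0.0, -0.012]
contact_force: [-0.7, -5.0, 4.8]
opening: 0.124
```

```bash
cat > st.py <<'E'
from plant import ctrl
import numpy as np
s=ctrl.get_state();q=s["tcp_rot"]
print("t",s["time"],"pos",s["eef_pos"].round(4),"yaw deg",round(np.degrees(2*np.arctan2(q[1],q[0]))%360,2),"F",s["contact_force"].round(1),"M",s["wrist_torque"].round(3),"op",round(s["opening"],3),"q6",s["qpos"][5].round(3))
E
python3 st.py
```

```text
t 13.9667 pos [0.6198 0.0378 0.2169] yaw deg 172.14 F [-0.7 -5.   4.8] M [-1.098  0.032 -0.051] op 0.124 q6 -1.535
```

Emit:
{"api": "servo_tool", "payload": {
  "increments": [
    [0.05,0,0,-0.003,-0.8],
    [0.05,0,0,-0.006,-1.6],
    [0.05,0,0,-0.01,-2.4],
    [0.05,0,0,-0.013,-3.2],
    [0.05,0,0,-0.017,-4],
    [0.05,0,0,-0.02,-4.8],
    [0.05,0,0,-0.023,-5.6],
    [0.05,0,0,-0.027,-6.4],
    [0.05,0,0,-0.03,-7.2],
    [0.05,0,0,-0.033,-8]
  ]
}}

```text
time: 14.8
eef_pos: [0.62, 0.0378, 0.2156]
tcp_rot: [0.407, 0.913, 0.004, -0.011]
contact_force: [-0.1, -4.0, 3.3]
opening: 0.134
```

```bash
python3 st.py
```

```text
t 14.8 pos [0.62   0.0378 0.2156] yaw deg 131.99 F [-0.1 -4.   3.3] M [-0.845 -0.061  0.035] op 0.134 q6 -0.846
```

Emit:
{"api": "servo_tool", "payload": {
  "increments": [
    [0.05,0,0,-0.003,-0.8],
    [0.05,0,0,-0.006,-1.6],
    [0.05,0,0,-0.01,-2.4],
    [0.05,0,0,-0.013,-3.2],
    [0.05,0,0,-0.017,-4],
    [0.05,0,0,-0.02,-4.8],
    [0.05,0,0,-0.023,-5.6],
    [0.05,0,0,-0.027,-6.4],
    [0.05,0,0,-0.03,-7.2],
    [0.05,0,0,-0.033,-8]
  ]
}}

```text
time: 15.63
eef_pos: [0.6202, 0.0378, 0.2143]
tcp_rot: [0.696, 0.718, 0.008, -0.009]
contact_force: [1.1, -4.3, 2.9]
opening: 0.132
```

```bash
python3 st.py
```

```text
t 15.6333 pos [0.6202 0.0378 0.2143] yaw deg 91.85 F [ 1.1 -4.3  2.9] M [-0.811 -0.127  0.108] op 0.132 q6 -0.152
```

Emit:
{"api": "servo_tool", "payload": {
  "increments": [
    [0.05,0,0,-0.003,-0.8],
    [0.05,0,0,-0.006,-1.6],
    [0.05,0,0,-0.01,-2.4],
    [0.05,0,0,-0.013,-3.2],
    [0.05,0,0,-0.017,-4],
    [0.05,0,0,-0.02,-4.8],
    [0.05,0,0,-0.023,-5.6],
    [0.05,0,0,-0.027,-6.4],
    [0.05,0,0,-0.03,-7.2],
    [0.05,0,0,-0.033,-8]
  ]
}}

```text
time: 16.47
eef_pos: [0.6205, 0.0376, 0.213]
tcp_rot: [0.9, 0.436, 0.01, -0.005]
contact_force: [-0.2, -4.3, 4.1]
opening: 0.129
```

```bash
python3 st.py
```

```text
t 16.4667 pos [0.6205 0.0376 0.213 ] yaw deg 51.7 F [-0.2 -4.3  4.1] M [-0.875 -0.14   0.153] op 0.129 q6 0.551
```

Emit:
{"api": "servo_tool", "payload": {
  "increments": [
    [0.05,0,0,-0.002,-0.4],
    [0.05,0,0,-0.003,-0.8],
    [0.05,0,0,-0.005,-1.2],
    [0.05,0,0,-0.007,-1.6],
    [0.05,0,0,-0.008,-2],
    [0.05,0,0,-0.01,-2.4],
    [0.05,0,0,-0.012,-2.8],
    [0.05,0,0,-0.013,-3.2],
    [0.05,0,0,-0.015,-3.6],
    [0.05,0,0,-0.017,-4]
  ]
}}

```text
time: 17.3
eef_pos: [0.6206, 0.0375, 0.2124]
tcp_rot: [0.962, 0.273, 0.011, -0.003]
contact_force: [0.3, -3.0, 3.8]
opening: 0.131
```

```bash
python3 st.py
```

```text
t 17.3 pos [0.6206 0.0375 0.2124] yaw deg 31.67 F [ 0.3 -3.   3.8] M [-0.837 -0.031  0.126] op 0.131 q6 0.905
```

Emit:
{"api": "servo_tool", "payload": {
  "increments": [
    [0.05,0,0,-0.002,-0.4],
    [0.05,0,0,-0.003,-0.8],
    [0.05,0,0,-0.005,-1.2],
    [0.05,0,0,-0.007,-1.6],
    [0.05,0,0,-0.008,-2],
    [0.05,0,0,-0.01,-2.4],
    [0.05,0,0,-0.012,-2.8],
    [0.05,0,0,-0.013,-3.2],
    [0.05,0,0,-0.015,-3.6],
    [0.05,0,0,-0.017,-4]
  ]
}}

```text
time: 18.13
eef_pos: [0.6206, 0.0373, 0.2117]
tcp_rot: [0.995, 0.101, 0.012, -0.0]
contact_force: [-1.1, -3.0, 3.2]
opening: 0.134
```

```bash
python3 st.py
```

```text
t 18.1333 pos [0.6206 0.0373 0.2117] yaw deg 11.63 F [-1.1 -3.   3.2] M [-0.899 -0.004  0.153] op 0.134 q6 1.26
```

Emit:
{"api": "servo_tool", "payload": {
  "increments": [
    [0.05,0,0,-0.001,-0.3],
    [0.05,0,0,-0.003,-0.6],
    [0.05,0,0,-0.004,-0.9],
    [0.05,0,0,-0.005,-1.2],
    [0.05,0,0,-0.006,-1.5],
    [0.05,0,0,-0.008,-1.8],
    [0.05,0,0,-0.009,-2.1],
    [0.05,0,0,-0.01,-2.4],
    [0.05,0,0,-0.012,-2.7],
    [0.05,0,0,-0.013,-3]
  ]
}}

```text
time: 18.97
eef_pos: [0.6206, 0.0372, 0.2113]
tcp_rot: [0.999, -0.029, 0.012, 0.001]
contact_force: [0.8, -3.7, 4.8]
opening: 0.129
```

```bash
python3 st.py
```

```text
t 18.9667 pos [0.6206 0.0372 0.2113] yaw deg 356.63 F [ 0.8 -3.7  4.8] M [-0.95   0.042  0.107] op 0.129 q6 1.527
```

Emit:
{"api": "servo_tool", "payload": {
  "increments": [
    [0.05,0,0,-0.001,-0.3],
    [0.05,0,0,-0.003,-0.6],
    [0.05,0,0,-0.004,-0.9],
    [0.05,0,0,-0.005,-1.2],
    [0.05,0,0,-0.006,-1.5],
    [0.05,0,0,-0.008,-1.8],
    [0.05,0,0,-0.009,-2.1],
    [0.05,0,0,-0.01,-2.4],
    [0.05,0,0,-0.012,-2.7],
    [0.05,0,0,-0.013,-3]
  ]
}}

```text
time: 19.8
eef_pos: [0.6205, 0.0371, 0.2107]
tcp_rot: [0.987, -0.16, 0.011, 0.003]
contact_force: [-0.7, -3.8, 3.5]
opening: 0.131
```

```bash
python3 st.py
```

```text
t 19.8 pos [0.6205 0.0371 0.2107] yaw deg 341.62 F [-0.7 -3.8  3.5] M [-0.904  0.039  0.095] op 0.131 q6 1.794
```

Emit:
{"api": "servo_tool", "payload": {
  "increments": [
    [0.05,0,0,-0.001,-0.3],
    [0.05,0,0,-0.003,-0.6],
    [0.05,0,0,-0.004,-0.9],
    [0.05,0,0,-0.005,-1.2],
    [0.05,0,0,-0.006,-1.5],
    [0.05,0,0,-0.008,-1.8],
    [0.05,0,0,-0.009,-2.1],
    [0.05,0,0,-0.01,-2.4],
    [0.05,0,0,-0.012,-2.7],
    [0.05,0,0,-0.013,-3]
  ]
}}

```text
time: 20.63
eef_pos: [0.6205, 0.0371, 0.2104]
tcp_rot: [0.958, -0.287, 0.011, 0.005]
contact_force: [-1.1, -3.6, 3.9]
opening: 0.129
```

```bash
python3 st.py
```

```text
t 20.6333 pos [0.6205 0.0371 0.2104] yaw deg 326.63 F [-1.1 -3.6  3.9] M [-0.901  0.078  0.131] op 0.129 q6 2.061
```

Emit:
{"api": "servo_tool", "payload": {
  "increments": [
    [0.6,0,0,0,0],
    [0.6,0,0,0,0],
    [0.6,0,0,0,0],
    [0.6,0,0,0.4,0],
    [0.6,0,0,0.9,0],
    [0.6,0,0,1.1,1.4],
    [0.6,0,0,1.1,2.8],
    [0.6,0,0,1.1,4.2],
    [0.6,0,0,1.1,5.6],
    [0.6,0,0,1.1,7]
  ]
}}

```text
time: 21.47
eef_pos: [0.62, 0.0379, 0.2535]
tcp_rot: [1.0, 0.018, 0.011, 0.001]
contact_force: [0.0, -0.5, -0.7]
opening: 0.598
```

```bash
python3 st.py
```

```text
t 21.4667 pos [0.62   0.0379 0.2535] yaw deg 2.01 F [ 0.  -0.5 -0.7] M [-0.009 -0.029 -0.003] op 0.598 q6 1.433
```

Emit:
{"api": "servo_tool", "payload": {
  "increments": [
    [0.6,0,0,0,1.4],
    [0.6,0,0,0,2.8],
    [0.6,0,0,0,4.2],
    [0.6,0,0,0,5.6],
    [0.6,0,0,0,7],
    [0.6,0,0,0,8.4],
    [0.6,0,0,0,9.8],
    [0.6,0,0,0,11.2],
    [0.6,0,0,0,12.6],
    [0.6,0,0,0,14]
  ]
}}

```text
time: 22.3
eef_pos: [0.6196, 0.0387, 0.2526]
tcp_rot: [0.807, 0.59, 0.009, -0.007]
contact_force: [0.5, 0.6, -0.5]
opening: 0.598
```

Emit:
{"api": "servo_tool", "payload": {
  "increments": [
    [0.6,0,0,0,1.4],
    [0.6,0,0,0,2.8],
    [0.6,0,0,0,4.2],
    [0.6,0,0,0,5.6],
    [0.6,0,0,0,7],
    [0.6,0,0,0,8.4],
    [0.6,0,0,0,9.8],
    [0.6,0,0,0,11.2],
    [0.6,0,0,0,12.6],
    [0.6,0,0,0,14]
  ]
}}

```text
time: 23.13
eef_pos: [0.6191, 0.0395, 0.2515]
tcp_rot: [0.319, 0.948, 0.004, -0.012]
contact_force: [-0.2, 0.1, 0.9]
opening: 0.597
```

```bash
python3 st.py
```

```text
t 23.1333 pos [0.6191 0.0395 0.2515] yaw deg 142.77 F [-0.2  0.1  0.9] M [0.004 0.016 0.005] op 0.597 q6 -1.03
```

Emit:
{"api": "servo_tool", "payload": {
  "increments": [
    [0.6,0.02,-0.04,0,0.8],
    [0.6,0.02,-0.04,-0.3,0.8],
    [0.6,0.02,-0.04,-0.6,0.8],
    [0.6,0.02,-0.04,-0.85,0.8],
    [0.6,0.02,-0.04,-1.0,0.8],
    [0.6,0.02,-0.04,-1.0,0.8],
    [0.05,0.02,-0.04,-1.0,0.8],
    [0.05,0.02,-0.04,-1.0,0.8],
    [0.05,0.02,-0.04,-1.0,0.8],
    [0.05,0.02,-0.04,-1.0,0.8]
  ]
}}

```text
time: 23.97
eef_pos: [0.6201, 0.0373, 0.2126]
tcp_rot: [0.286, 0.958, 0.003, -0.012]
contact_force: [-0.8, -1.0, 2.3]
opening: 0.132
```

Emit:
{"api": "servo_tool", "payload": {
  "increments": [
    [0.05,0,0,0,0],
    [0.05,0,0,0,0],
    [0.05,0,0,0,0],
    [0.05,0,0,0,0],
    [0.05,0,0,0,-0.3],
    [0.05,0,0,-0.002,-0.6],
    [0.05,0,0,-0.003,-0.9],
    [0.05,0,0,-0.005,-1.2],
    [0.05,0,0,-0.006,-1.5],
    [0.05,0,0,-0.008,-1.8]
  ]
}}

```text
time: 24.8
eef_pos: [0.6202, 0.0373, 0.2125]
tcp_rot: [0.36, 0.933, 0.004, -0.012]
contact_force: [-1.0, -0.4, -0.9]
opening: 0.132
```

```bash
python3 st.py
```

```text
t 24.8 pos [0.6202 0.0373 0.2125] yaw deg 137.76 F [-1.  -0.4 -0.9] M [-0.175  0.098  0.207] op 0.132 q6 -0.947
```

Emit:
{"api": "servo_tool", "payload": {
  "increments": [
    [0.05,0,0,-0.001,-0.2],
    [0.05,0,0,-0.002,-0.4],
    [0.05,0,0,-0.003,-0.6],
    [0.05,0,0,-0.003,-0.8],
    [0.05,0,0,-0.004,-1.0],
    [0.05,0,0,-0.005,-1.2],
    [0.05,0,0,-0.006,-1.4],
    [0.05,0,0,-0.007,-1.6],
    [0.05,0,0,-0.007,-1.6],
    [0.05,0,0,-0.007,-1.6]
  ]
}}

```text
time: 25.63
eef_pos: [0.6202, 0.0372, 0.2123]
tcp_rot: [0.425, 0.905, 0.005, -0.011]
contact_force: [-0.8, -0.7, 0.7]
opening: 0.128
```

```bash
python3 st.py
```

```text
t 25.6333 pos [0.6202 0.0372 0.2123] yaw deg 129.74 F [-0.8 -0.7  0.7] M [-0.128  0.125  0.138] op 0.128 q6 -0.809
```

Emit:
{"api": "servo_tool", "payload": {
  "increments": [
    [0.05,0,0,-0.001,-0.2],
    [0.05,0,0,-0.002,-0.4],
    [0.05,0,0,-0.003,-0.6],
    [0.05,0,0,-0.003,-0.8],
    [0.05,0,0,-0.004,-1.0],
    [0.05,0,0,-0.005,-1.2],
    [0.05,0,0,-0.006,-1.4],
    [0.05,0,0,-0.007,-1.6],
    [0.05,0,0,-0.007,-1.8],
    [0.05,0,0,-0.008,-2]
  ]
}}

```text
time: 26.47
eef_pos: [0.6202, 0.0372, 0.2121]
tcp_rot: [0.503, 0.864, 0.006, -0.011]
contact_force: [-1.8, -0.5, 1.9]
opening: 0.128
```

```bash
python3 st.py
```

```text
t 26.4667 pos [0.6202 0.0372 0.2121] yaw deg 119.64 F [-1.8 -0.5  1.9] M [-0.152  0.193  0.336] op 0.128 q6 -0.635
```

```bash
python3 - <<'E'
from plant import ctrl
import numpy as np
a=[]
for i in range(6):
    ctrl.read_camera("scene"); a.append(ctrl.get_state()["wrist_torque"][2])
print(np.round(a,3))
E
python3 st.py
```

```text
[0.237 0.149 0.163 0.175 0.183 0.221]
t 26.7667 pos [0.6203 0.0372 0.2122] yaw deg 119.72 F [-1.3 -1.4  1.7] M [-0.149  0.19   0.221] op 0.131 q6 -0.636
```

Emit:
{"api": "servo_tool", "payload": {
  "increments": [
    [0.05,0,0,-0.001,-0.2],
    [0.05,0,0,-0.002,-0.4],
    [0.05,0,0,-0.003,-0.6],
    [0.05,0,0,-0.003,-0.8],
    [0.05,0,0,-0.004,-1.0],
    [0.05,0,0,-0.005,-1.2],
    [0.05,0,0,-0.006,-1.4],
    [0.05,0,0,-0.007,-1.6],
    [0.05,0,0,-0.007,-1.8],
    [0.05,0,0,-0.008,-2]
  ]
}}

```text
time: 27.6
eef_pos: [0.6203, 0.0372, 0.212]
tcp_rot: [0.576, 0.817, 0.007, -0.01]
contact_force: [-1.3, -1.2, 2.9]
opening: 0.13
```

```bash
cat > av.py <<'E'
from plant import ctrl
import numpy as np
a=[ctrl.get_state()["wrist_torque"][2]]
for i in range(6):
    ctrl.read_camera("scene"); a.append(ctrl.get_state()["wrist_torque"][2])
print(np.round(a,3),np.mean(a[1:]).round(3))
E
python3 av.py;python3 st.py
```

```text
[0.374 0.225 0.311 0.181 0.227 0.156 0.25 ] 0.225
t 27.9 pos [0.6203 0.0372 0.2119] yaw deg 109.7 F [-1.5 -1.1  3.2] M [-0.191  0.23   0.25 ] op 0.13 q6 -0.463
```

Emit:
{"api": "servo_tool", "payload": {
  "increments": [
    [0.05,0,0,-0.001,-0.2],
    [0.05,0,0,-0.002,-0.4],
    [0.05,0,0,-0.003,-0.6],
    [0.05,0,0,-0.003,-0.8],
    [0.05,0,0,-0.004,-1.0],
    [0.05,0,0,-0.005,-1.2],
    [0.05,0,0,-0.006,-1.4],
    [0.05,0,0,-0.007,-1.6],
    [0.05,0,0,-0.007,-1.8],
    [0.05,0,0,-0.008,-2]
  ]
}}

```text
time: 28.73
eef_pos: [0.6204, 0.0371, 0.2118]
tcp_rot: [0.645, 0.764, 0.008, -0.009]
contact_force: [-1.5, -1.2, 3.6]
opening: 0.134
```

```bash
python3 av.py;python3 st.py
```

```text
[0.358 0.348 0.296 0.275 0.224 0.285 0.291] 0.287
t 29.0333 pos [0.6204 0.0372 0.2118] yaw deg 99.69 F [-2.8 -1.4  3.7] M [-0.218  0.329  0.291] op 0.128 q6 -0.29
```

Emit:
{"api": "servo_tool", "payload": {
  "increments": [
    [0.05,0,0,-0.001,-0.2],
    [0.05,0,0,-0.002,-0.4],
    [0.05,0,0,-0.003,-0.6],
    [0.05,0,0,-0.003,-0.8],
    [0.05,0,0,-0.004,-1.0],
    [0.05,0,0,-0.005,-1.2],
    [0.05,0,0,-0.006,-1.4],
    [0.05,0,0,-0.007,-1.6],
    [0.05,0,0,-0.007,-1.8],
    [0.05,0,0,-0.008,-2]
  ]
}}

```text
time: 29.87
eef_pos: [0.6204, 0.0371, 0.2116]
tcp_rot: [0.71, 0.705, 0.008, -0.009]
contact_force: [-1.9, -0.8, 4.4]
opening: 0.125
```

```bash
python3 av.py;python3 st.py
```

```text
[0.424 0.355 0.326 0.307 0.289 0.339 0.349] 0.327
t 30.1667 pos [0.6204 0.0371 0.2116] yaw deg 89.67 F [-1.7 -0.7  4.3] M [-0.251  0.359  0.349] op 0.127 q6 -0.116
```

Emit:
{"api": "servo_tool", "payload": {
  "increments": [
    [0.05,0,0,0.001,0.3],
    [0.05,0,0,0.002,0.6],
    [0.05,0,0,0.003,0.9],
    [0.05,0,0,0.005,1.2],
    [0.05,0,0,0.006,1.5],
    [0.05,0,0,0.007,1.8],
    [0.05,0,0,0.008,2.1],
    [0.05,0,0,0.01,2.4],
    [0.05,0,0,0.011,2.7],
    [0.05,0,0,0.012,3]
  ]
}}

```text
time: 31.0
eef_pos: [0.6204, 0.0372, 0.2118]
tcp_rot: [0.611, 0.792, 0.007, -0.01]
contact_force: [-1.9, -0.3, 2.6]
opening: 0.133
```

```bash
python3 av.py;python3 st.py
```

```text
[0.192 0.306 0.338 0.28  0.294 0.309 0.302] 0.305
t 31.3 pos [0.6204 0.0372 0.2119] yaw deg 104.65 F [-0.6 -0.3  3. ] M [-0.167  0.229  0.302] op 0.131 q6 -0.376
```

Emit:
{"api": "servo_tool", "payload": {
  "increments": [
    [0.05,0,0,0.001,0.3],
    [0.05,0,0,0.002,0.6],
    [0.05,0,0,0.003,0.9],
    [0.05,0,0,0.005,1.2],
    [0.05,0,0,0.006,1.5],
    [0.05,0,0,0.007,1.8],
    [0.05,0,0,0.008,2.1],
    [0.05,0,0,0.01,2.4],
    [0.05,0,0,0.011,2.7],
    [0.05,0,0,0.012,3]
  ]
}}

```text
time: 32.13
eef_pos: [0.6203, 0.0372, 0.2121]
tcp_rot: [0.503, 0.864, 0.006, -0.011]
contact_force: [-0.7, -1.4, 3.7]
opening: 0.127
```

```bash
python3 av.py;python3 st.py
```

```text
[-0.007  0.145  0.245  0.26   0.257  0.18   0.287] 0.229
t 32.4333 pos [0.6203 0.0372 0.2121] yaw deg 119.61 F [-1.5 -1.5  2.6] M [-0.222  0.278  0.287] op 0.128 q6 -0.635
```

Emit:
{"api": "servo_tool", "payload": {
  "increments": [
    [0.05,0,0,0.001,0.3],
    [0.05,0,0,0.002,0.6],
    [0.05,0,0,0.003,0.9],
    [0.05,0,0,0.005,1.2],
    [0.05,0,0,0.006,1.5],
    [0.05,0,0,0.007,1.8],
    [0.05,0,0,0.008,2.1],
    [0.05,0,0,0.01,2.4],
    [0.05,0,0,0.011,2.7],
    [0.05,0,0,0.012,3]
  ]
}}

```text
time: 33.27
eef_pos: [0.6203, 0.0372, 0.2124]
tcp_rot: [0.386, 0.922, 0.005, -0.012]
contact_force: [-1.7, -0.8, 3.2]
opening: 0.13
```

```bash
python3 av.py;python3 st.py
```

```text
[0.011 0.147 0.181 0.212 0.192 0.211 0.16 ] 0.184
t 33.5667 pos [0.6202 0.0372 0.2124] yaw deg 134.58 F [-1.2 -0.8  2.2] M [-0.226  0.217  0.16 ] op 0.13 q6 -0.893
```

Emit:
{"api": "servo_tool", "payload": {
  "increments": [
    [0.05,0,0,0.001,0.3],
    [0.05,0,0,0.002,0.6],
    [0.05,0,0,0.003,0.9],
    [0.05,0,0,0.005,1.2],
    [0.05,0,0,0.006,1.5],
    [0.05,0,0,0.007,1.8],
    [0.05,0,0,0.008,2.1],
    [0.05,0,0,0.01,2.4],
    [0.05,0,0,0.011,2.7],
    [0.05,0,0,0.012,3]
  ]
}}

```text
time: 34.4
eef_pos: [0.6202, 0.0372, 0.2127]
tcp_rot: [0.262, 0.965, 0.003, -0.012]
contact_force: [-0.2, -1.5, 1.3]
opening: 0.13
```

```bash
python3 av.py;python3 st.py
```

```text
[-0.061  0.078  0.095  0.115  0.083  0.094  0.126] 0.098
t 34.7 pos [0.6202 0.0373 0.2126] yaw deg 149.54 F [-0.8 -0.6  1.7] M [-0.2    0.143  0.126] op 0.128 q6 -1.15
```

Emit:
{"api": "servo_tool", "payload": {
  "increments": [
    [0.05,0,0,0.001,0.3],
    [0.05,0,0,0.002,0.6],
    [0.05,0,0,0.003,0.9],
    [0.05,0,0,0.005,1.2],
    [0.05,0,0,0.006,1.5],
    [0.05,0,0,0.007,1.8],
    [0.05,0,0,0.008,2.1],
    [0.05,0,0,0.01,2.4],
    [0.05,0,0,0.011,2.7],
    [0.05,0,0,0.012,3]
  ]
}}

```text
time: 35.53
eef_pos: [0.6201, 0.0373, 0.2131]
tcp_rot: [0.134, 0.991, 0.001, -0.013]
contact_force: [-1.6, -0.9, 2.0]
opening: 0.127
```

```bash
python3 av.py;python3 st.py
```

```text
[-0.042  0.027  0.054  0.055  0.089  0.041  0.03 ] 0.049
t 35.8333 pos [0.6201 0.0373 0.2131] yaw deg 164.51 F [-1.2 -1.3  2.1] M [-0.169  0.235  0.03 ] op 0.128 q6 -1.406
```

Emit:
{"api": "servo_tool", "payload": {
  "increments": [
    [0.05,0,0,0.001,0.3],
    [0.05,0,0,0.002,0.6],
    [0.05,0,0,0.003,0.9],
    [0.05,0,0,0.005,1.2],
    [0.05,0,0,0.006,1.5],
    [0.05,0,0,0.007,1.8],
    [0.05,0,0,0.008,2.1],
    [0.05,0,0,0.01,2.4],
    [0.05,0,0,0.011,2.7],
    [0.05,0,0,0.012,3]
  ]
}}

```text
time: 36.67
eef_pos: [0.6201, 0.0373, 0.2135]
tcp_rot: [0.004, 1.0, -0.0, -0.013]
contact_force: [-0.4, -1.0, 2.3]
opening: 0.134
```

```bash
python3 av.py;python3 st.py
```

```text
[-0.035  0.013  0.061  0.058  0.105  0.078  0.05 ] 0.061
t 36.9667 pos [0.6201 0.0373 0.2135] yaw deg 179.49 F [-1.  -1.9  1.3] M [-0.179  0.256  0.05 ] op 0.128 q6 -1.663
```

Emit:
{"api": "servo_tool", "payload": {
  "increments": [
    [0.05,0,0,0.003,0.8],
    [0.05,0,0,0.006,1.6],
    [0.05,0,0,0.01,2.4],
    [0.05,0,0,0.013,3.2],
    [0.05,0,0,0.017,4],
    [0.05,0,0,0.02,4.8],
    [0.05,0,0,0.023,5.6],
    [0.05,0,0,0.027,6.4],
    [0.05,0,0,0.03,7.2],
    [0.05,0,0,0.033,8]
  ]
}}

```text
time: 37.8
eef_pos: [0.62, 0.0372, 0.2148]
tcp_rot: [-0.339, 0.941, -0.005, -0.012]
contact_force: [-1.6, -0.5, 1.4]
opening: 0.13
```

```bash
python3 av.py;python3 st.py
```

```text
[-0.068  0.014  0.114  0.08   0.123  0.085  0.074] 0.082
t 38.1 pos [0.62   0.0372 0.2148] yaw deg 219.43 F [-2.5 -0.7  1.8] M [-0.246  0.414  0.074] op 0.131 q6 -2.348
```

Emit:
{"api": "servo_tool", "payload": {
  "increments": [
    [0.05,0,0,0.002,0.6],
    [0.05,0,0,0.005,1.2],
    [0.05,0,0,0.007,1.8],
    [0.05,0,0,0.01,2.4],
    [0.05,0,0,0.012,3],
    [0.05,0,0,0.015,3.6],
    [0.05,0,0,0.017,4.2],
    [0.05,0,0,0.02,4.8],
    [0.05,0,0,0.021,5],
    [0.05,0,0,0.021,5]
  ]
}}

```text
time: 38.93
eef_pos: [0.6199, 0.0371, 0.2156]
tcp_rot: [-0.533, 0.846, -0.007, -0.011]
contact_force: [-1.3, -2.0, 2.6]
opening: 0.127
```

```bash
python3 st.py
```

```text
t 38.9333 pos [0.6199 0.0371 0.2156] yaw deg 244.36 F [-1.3 -2.   2.6] M [-0.253  0.376 -0.046] op 0.127 q6 -2.779
```

Emit:
{"api": "servo_tool", "payload": {
  "increments": [
    [0.6,0,0,0,0],
    [0.6,0,0,0,0],
    [0.6,0,0,0,0],
    [0.6,0,0,0.1,0],
    [0.6,0,0,0.6,0],
    [0.6,0,0,1.2,0],
    [0.6,0,0,1.8,0],
    [0.6,-0.6,-0.5,2.0,0],
    [0.6,-1.2,-1.3,2.0,0],
    [0.6,-1.6,-2.1,2.0,0]
  ]
}}

```text
time: 39.77
eef_pos: [0.5614, -0.0201, 0.2962]
tcp_rot: [-0.515, 0.857, -0.018, -0.018]
contact_force: [-0.2, 0.3, -0.6]
opening: 0.601
```

Emit:
{"api": "servo_tool", "payload": {
  "increments": [
    [0.6,0,-0.8,0,0],
    [0.6,0,-1.6,0,0],
    [0.6,0,-2.4,0,0],
    [0.6,0,-3.2,0,0],
    [0.6,0,-4,0,0],
    [0.6,0,-4.8,0,0],
    [0.6,0,-5.6,0,0],
    [0.6,0,-6.2,0,0],
    [0.6,0,-6.5,0,0],
    [0.6,0,-6.5,0,0]
  ]
}}

```text
time: 40.6
eef_pos: [0.6009, -0.0888, 0.2806]
tcp_rot: [-0.485, 0.873, -0.034, -0.031]
contact_force: [0.1, -0.2, -1.4]
opening: 0.603
```

```bash
python3 - <<'E'
from h import *
s=ctrl.read_camera("scene");t=ctrl.read_camera("top")
a=cv2.resize(t["frame"][135:225,200:290],(540,540),interpolation=cv2.INTER_CUBIC)
b=cv2.resize(s["frame"][170:260,270-36:270+8],(264,540),interpolation=cv2.INTER_CUBIC)
cv2.imwrite("pics/f1.png",np.hstack([a,b])[:,:,::-1])
E
python3 st.py
```

```text
t 40.7 pos [ 0.6007 -0.0889  0.2805] yaw deg 238.11 F [-0.1  0.3 -0.2] M [0.051 0.031 0.025] op 0.596 q6 -2.838
```

View pics/f1.png

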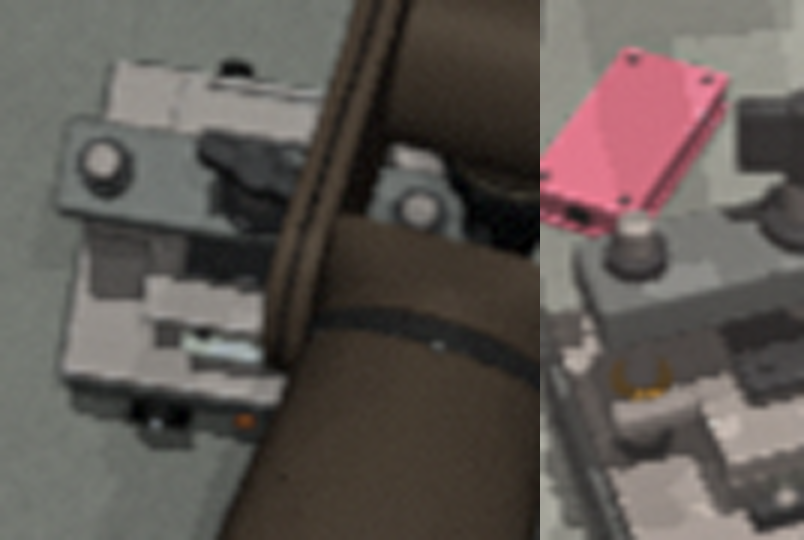

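Emit:
{"api": "servo_tool", "payload": {
  "increments": [
    [0.6,0,0,0.1,-1.2],
    [0.6,0,0,0.2,-2.4],
    [0.6,0,0,0.3,-3.6],
    [0.6,0,-0.6,0.3,-4.8],
    [0.6,0,-1.3,0.3,-6],
    [0.6,-0.3,-2,0.3,-7.2],
    [0.6,-0.6,-2.8,0.3,-8.4],
    [0.6,-0.9,-3.6,0.3,-9.6],
    [0.6,-1.2,-4.3,0.3,-10.8],
    [0.6,-1.3,-4.6,0.3,-12]
  ]
}}

```text
time: 41.53
eef_pos: [0.5471, -0.276, 0.2928]
tcp_rot: [0.02, 0.999, -0.014, -0.045]
contact_force: [-0.4, 0.2, 0.4]
opening: 0.602
```

```bash
python3 - <<'E'
from h import *
s=ctrl.read_camera("scene");t=ctrl.read_camera("top")
a=cv2.resize(t["frame"][135:225,200:290],(540,540),interpolation=cv2.INTER_CUBIC)
b=cv2.resize(s["frame"][175:265,270-36:270+8],(264,540),interpolation=cv2.INTER_CUBIC)
cv2.imwrite("pics/f2.png",np.hstack([a,b])[:,:,::-1])
E
python3 st.py
```

```text
t 41.6333 pos [ 0.5478 -0.2752  0.2926] yaw deg 177.88 F [ 0.4  0.5 -0.1] M [-0.01  -0.039 -0.037] op 0.596 q6 -2.122
```

View pics/f2.png

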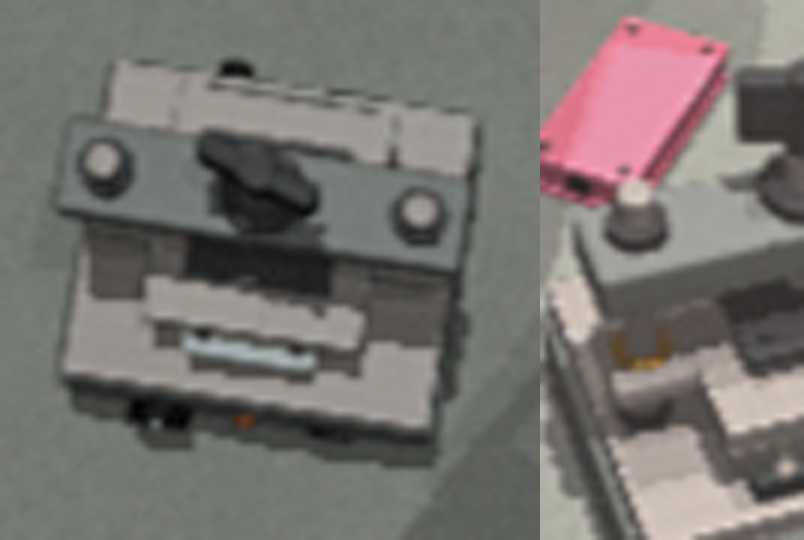

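```bash
python3 - <<'E'
from h import *
t=ctrl.read_camera("top")
o=np.array([.6195,.0383]);R=px(-.139)
for u in[(183,355),(315,371)]: print("front corner press",R.T@(atz(t,cc(*u),.096)[:2]-o))
for A,B in(((203,150),(317,196)),((215,133),(316,182))):
  a,b=[atz(t,cc(*u),.24)[:2] for u in(A,B)];d=a-b;print(np.mean([a,b],0),np.linalg.norm(d),np.degrees(np.arctan2(d[1],d[0])))
# mask axis of dark wing
m=[r for r in ctrl.masks_of(t,"wing") if r["extent"][1]<180]
for r in m[:1]:
  p=np.argwhere(r["region"]);P=np.array([atz(t,x,.235)[:2] for x in p]);w,v=np.linalg.eigh(np.cov(P.T));print(r["extent"],r["conf"],len(p),np.degrees(np.arctan2(v[1,1],v[0,1])))
for q in("spare_frame","beaker","pliers"): print(q,ctrl.landmark_of(t,q)[0]["centre"])
E
```

```text
front corner press [-0.07396783  0.03284237]
front corner press [-0.07140501 -0.03409126]
[0.61893904 0.03757612] 0.055512420615919225 68.93164022631146
[0.62605393 0.03527576] 0.05077473375254586 64.98720953731667
spare_frame [177.0, 311.8]
beaker [161.5, 185.0]
pliers [219.5, 175.0]
```

```bash
python3 -c "
from plant import ctrl
print(ctrl.sign_off())"
```

```text
the job is handed in; nothing more can be done
None
```

I handed the job in at about 42 s of the 72 s allowed. The frame is home, the screw went on until the platen was solid and then came back about a quarter turn, and the arm is clear of everything. No force on the frame was measured directly, and `sign_off()` gave no verdict.

- **Frame:** I pushed it in with two fingers until the tool stopped moving while the force rose to about 17 N. The last picture puts its front edge about 73 mm in front of the screw axis (72 mm is home). It looked 0.04 rad out of square, but at about 3 mm per pixel that is within reading error.
- **Tightening:** I turned the wing screw clockwise about 262° in all, with one regrasp. Past solid, the steady moment climbed to about 0.33 N m. I take that as very roughly 170 N from the platen, under the 220 N limit.
- **Backing off:** I backed the screw off about 155°, to about 108° clockwise from where it started. The wing's angle in the last picture, 65–69°, agrees with the 64° expected, so it did not slip in the grip.
- **Where the readings disagreed:** The point where the platen went solid came out at about 207° while tightening and about 192–197° while backing off. The back-off from solid is therefore between 85° and 100°. An earlier reading of the same torque data put that point near 228°, which would make it about 120° and outside the tolerance. I rejected it because the back-off readings did not fit it.
- **Other things:** In the top view, the beaker, pliers and spare frame moved by less than 3 pixels between first and last looks. I left the pink look-alikes alone.
- **Close call:** While the arm was moving away, its last joint came right up to the end of its range (−2.838 against −2.84) before I turned it back.

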